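# Take the lid off the spice caddy and stand it in the dish drainer

## Robot

A 6-joint arm with a two-finger parallel gripper is mounted at the origin on the work surface. World frame = base frame: x ahead of the robot, y to its left, z up, the work surface at z = 0. Lengths are in m, angles in rad, forces in N, time in s.
With the tool pointing down it reaches from about 0.375 to 0.9 m from the base axis. Payload 3.1 kg.
Tool frame: the origin (TCP) lies between the finger pads; the fingertips stand 11 mm ahead of it and the grasp point (between the pads) lies 8 mm behind it; z points along the fingers, y is the line along which they close (so a half turn about z gives the same grasp; the last joint's range is limited). The gripper opens to 87 mm and grips with 3 to 60 N. Pads are 19 mm wide; open, the fingers measure 117 mm over their backs; the gripper's body (75 mm by 190 mm) begins 51 mm behind the grasp point.
Start: joints at [1.073, 0.527, 1.433, -0, 1.181, -0.178], TCP at [0.196, 0.593, 0.196] pointing down, gripper open.
Joint ranges: [-3.08, 3.08], [-0.75, 2.2], [0.22, 2.44], [-1.43, 4.57], [0, 2.65], [-2.85, 2.85]. Speed limits (rad/s): [2.79, 2.79, 3.14, 3.14, 3.14, 3.14].

## Interface

Orientations are given as a unit quaternion [x, y, z, w].
In Python, from rig import robot gives the robot as it stands.
- The arm moves only by the tool move_arm, never from a script. Its argument "moves" is text: rows parted by semicolons, each of 7 numbers parted by spaces: the shift along the tool's x, y, z in units of 100 mm (1.0 is 100 mm), then the turn, a rotation vector about the tool's x, y, z in units of 90 degrees (1.0 is 90 degrees), then the opening, from 0 (shut) to 1 (fully open). A call has 1 to 12 rows; each row is the pose to reach, as a shift and turn from the pose commanded when the call began, along the tool's axes at that moment; what a row does not reach only later rows make up. A row lasts 1/10 s, in which the tool goes at most 50 mm and 8.59 degrees, less where a joint would pass 70% of its speed; a pose out of reach is approached as far as the arm can. A call with a number of a shift or a turn outside -1 to 1 is refused whole. A call with a gripper value outside its range is refused whole. The fingers move at their own pace and stop on an object; "squeeze" is the grip in N (left out, the last holds). Time passes only in rows, so rows that repeat a pose let the fingers close. It gives the time, the measured TCP pose, the force, the opening and the grip force at its end, in the units of the state.
- robot.get_obs(): the state, without advancing time (a new reading comes with each control period).
- robot.camera(name): name is "side" or "top" or "wrist"; returns a dict with "image" (400x640x3 uint8, red, green, blue), "intrinsics" (3x3 intrinsics, pixels), "extrinsics" (4x4, takes a point from world to camera coordinates). Camera axes: x right, y up, looking along -z (the intrinsics and any distortion apply to the point x, -y, -z); pixel columns grow to the right and rows downward; lengths in m; the calibration is good to about 2 mm. A picture is of the moment at which its call begins. There is no depth.
- robot.hand_in(): hands the job in; it is judged then, once.
The state is a dict: "time": time; "q": joint angles; "joint_velocities": joint speeds; "joint_torque": joint torques, N m; "position": TCP position; "tool_rot": TCP orientation; "ft_force": force on the tool from outside, world axes, zero at the start; "moment": the same for the moment, N m; "grip_width": finger opening in m; "grip_force": force on a finger pad.
Only numpy, scipy, OpenCV 4.12 (cv2) and the standard library are available. Lean on these libraries where they do the work, as an engineer would, in place of code of your own. Each camera call takes 0.05 s, during which the arm holds its last target. There are 200 camera calls.

## Task

The spice caddy's lid is going into the dish drainer to dry. Swing the lid up on its hinge until it stands upright, lift it straight up off its two hinge pins, and stand it on edge between the wire dividers of the drainer, face along the dividers, and let go. Leave the caddy standing where it is, without dragging, lifting or tipping it, and do not disturb the mug, measuring cup, salt cellar, whisk or basting brush.

Things in the scene. Friction and masses are not known exactly. Their poses are not given: they have to be found in the camera images.
- caddy: Off-white plastic spice caddy: open tub 110 (x) by 200 (y) by 90 mm high, 3 mm walls, full of jars (tops 9 mm under the rim); loose on the counter, 1.2 to 1.9 kg in all. Origin at the centre of its underside, z up; -x is its front, which faces the robot's right, +x the hinge side.
- caddy_pins (a point): Middle of the hinge axis (along y) on the caddy: x = +66, z = 90 mm (rim height) in the caddy's frame, same axes. Two pins lie on it at y = -62 and +62 mm, each 24 mm long between two ears, 11 mm behind the rear wall. They have flats: 5 mm thick (x), 13.4 mm tall (z).
- lid: Caddy lid: flat off-white plastic plate 5 mm thick, 204 mm wide (y), 0.13 to 0.21 kg. Origin in the middle of its hinge axis. Shut, its axes match the caddy's; upright, x points down and z to the caddy's rear. Underside in its plane z = 0, from x = -12.5 to -125 mm; a thumb tab 80 mm wide goes on to x = -145 mm. Shut, it lies on the rim with no latch, and the tab juts 24 mm past the front wall.
- lid_hinge (a point): Middle of the lid's hinge axis, with its axes. At y = -62, +62 mm two knuckles (24 mm wide, 20 mm across) ride on the pins, each open to the lid's +x by a slot 6.8 mm wide; cheeks end 20 mm from the axis and serve as feet. The flat pins pass the slots only within about 12 degrees of upright and centred fore and aft (the hinge has 3 mm play); else they catch and a pull over 6 N tips the caddy.
- lid_centre (a point): Middle of the lid's plate, half-way through its thickness: x = -80, y = 0, z = +2.5 mm in the lid's frame, with its axes. Swung past upright and let go, the lid leans on a stop 15 to 20 degrees beyond upright, still on its pins; there it does not lift off and must first be brought back to upright.
- lid_tab (a point): Middle of the outer edge of the lid's thumb tab, on the lid's underside: at x = -145, y = 0, z = 0 mm in the lid's frame, with its axes.
- drainer: Dish drainer, fixed: pale plastic tray 250 (x) by 240 mm (y), floor 6 mm up, rim 18 mm high. Origin at the centre of its underside. Four steel wire hoops, the dividers, stand at x = -20, 18, 56, 94 mm: 5 mm thick, 97 mm high, y = -55 to 55 mm. Between them run three free slots along y, 33 mm wide, at x = -1, 37, 75 mm. The bay at x = -118 to -23 mm holds the mug and is no slot.
- mug: White ceramic mug upside down in the drainer's bay, 72 mm across, 90 mm high; bystander. Origin at the centre of its underside; the handle reaches 66 mm out along its +y.
- measuring_cup: Glass measuring cup, 102 mm across, 95 mm high, handle to 88 mm along its +y; bystander. Origin at the centre of its underside.
- salt_cellar: Small white ceramic salt cellar with wooden lid, 74 mm across, 67 mm high; bystander. Origin at the centre of its underside.
- whisk: Steel balloon whisk lying on the counter, 260 mm long along its x, 56 mm across; bystander. Origin on the counter under the joint of handle and wires.
- basting_brush: Basting brush with wooden handle and orange silicone head lying on the counter, 225 mm long along its x, 40 mm wide, 14 mm high; bystander. Origin on the counter below the neck.
Not all that is in view belongs to the job. Of the things that look like the lid, the larger one is meant.

How it is judged:
By the outcome, as a careful person would: the job done as asked, in the order asked, and still so for the second after the job is handed in, with the robot touching nothing.
It also fails if it takes over 72 s, if anything falls off the work surface, if the arm or the gripper's body presses on something with over 40 N, if the wrist force passes 120 N, or if a joint passes its speed limit or range.

## Working session

There is one attempt and no reset: what is moved stays moved. The work goes in short steps, Python scripts to look and compute and a tool call to move; the robot and the scene stay as the last step left them, time stands still between calls to the robot, and variables do not carry over. Pictures are saved under pics/ and viewed, at most 10 in all, crops included, and the job is handed in when it is done.

Besides the shell and the picture viewer there is one more tool, called after "Emit:" by a JSON object that holds its "method" and its "body", one argument or row to a line. move_arm: Moves the arm, as the interface text tells. Shifts and turns lie within -1 to 1; 1 stands for 100 mm of shift or 90 degrees of turn. Its arguments: {"type":"object","properties":{"moves":{"type":"string"},"squeeze":{"type":"number"}},"required":["moves"]}

```bash
ls; mkdir -p pics
cat > h.py <<'E'
import numpy as np, cv2
from rig import robot
from scipy.spatial.transform import Rotation as R
def snap(n,f):
    c=robot.camera(n); cv2.imwrite(f'pics/{f}.png',c['image'][:,:,::-1]); np.savez(f'pics/{f}.npz',K=c['intrinsics'],E=c['extrinsics'],im=c['image']); return c
def load(f): return np.load(f'pics/{f}.npz')
def ray(c,uv):
    K,E=c['K'],c['E']; d=np.linalg.inv(K)@[uv[0],uv[1],1]; d=np.array([d[0],-d[1],-d[2]])
    return -E[:3,:3].T@E[:3,3], E[:3,:3].T@d
def onz(c,uv,z):
    o,d=ray(c,uv); return o+d*(z-o[2])/d[2]
def proj(c,p):
    q=c['E'][:3,:3]@np.array(p)+c['E'][:3,3]; u=c['K']@[q[0],-q[1],-q[2]]; return u[:2]/u[2]
E
python3 - <<'E'
from h import *
a=snap('top','top0');b=snap('side','side0');
print(a.keys(),a['intrinsics'],a['extrinsics'],b['extrinsics'])
s=robot.get_obs();print(s['position'],s['tool_rot'],s['time'])
E
```

```text
pics
dict_keys(['image', 'intrinsics', 'extrinsics']) [[499.31595067   0.         326.2397078 ]
 [  0.         499.31595067 206.46160605]
 [  0.           0.           1.        ]] [[-1.33426600e-02 -9.99865658e-01  9.52044817e-03 -9.07365991e-04]
 [ 9.87641348e-01 -1.16913424e-02  1.56294212e-01 -5.83400848e-01]
 [-1.56161909e-01  1.14881688e-02  9.87664660e-01 -1.62229111e+00]
 [ 0.00000000e+00  0.00000000e+00  0.00000000e+00  1.00000000e+00]] [[-0.99465272 -0.10316396  0.00481264  0.58565424]
 [ 0.05555372 -0.49517315  0.86701634 -0.11752598]
 [-0.08706175  0.86264752  0.49825646 -1.58582112]
 [ 0.          0.          0.          1.        ]]
[0.19552054 0.5928963  0.19508261] [ 1.58719465e-01  9.87323263e-01 -9.00424623e-04 -3.08992347e-04] 0.1
```

View pics/top0.png

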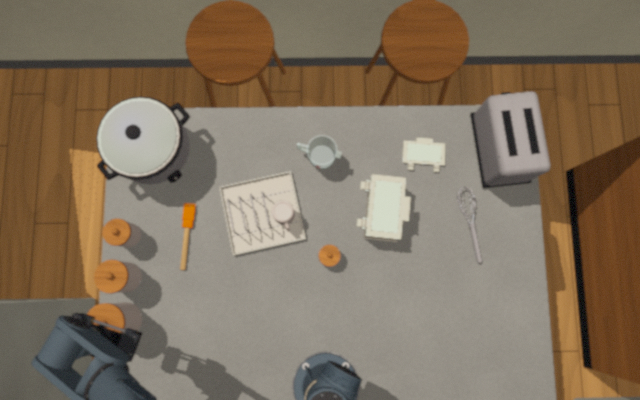

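View pics/side0.png

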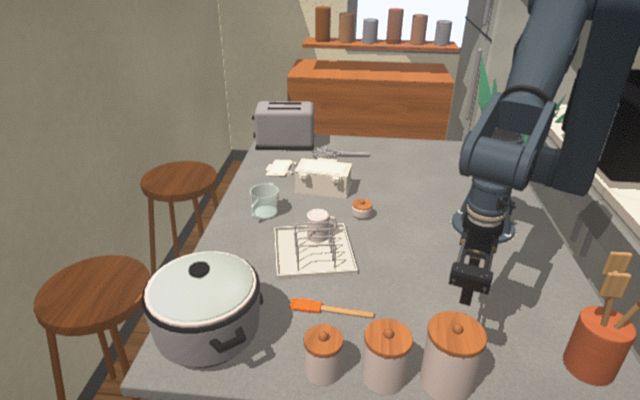

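Candidates for the lid: the plate on the caddy at top (387,208), with knuckles on the left and tab on the right, and a smaller loose one on the counter at (424,153). The large pale tray is the drainer at (262,213). I choose the plate on the caddy and check it in a crop.

Run:
```python
from h import *
a=load('top0');im=a['im'][:,:,::-1]
c=np.ascontiguousarray(im[130:260,210:460]);cv2.imwrite('pics/crop0.png',cv2.resize(c,None,fx=3.2,fy=3.2,interpolation=cv2.INTER_CUBIC))
hsv=cv2.cvtColor(im,cv2.COLOR_BGR2HSV)
m=(hsv[:,:,2]>185).astype(np.uint8)
cs,_=cv2.findContours(m,cv2.RETR_EXTERNAL,cv2.CHAIN_APPROX_NONE)
for k in cs:
    if cv2.contourArea(k)>250: print(cv2.contourArea(k),cv2.minAreaRect(k),cv2.boundingRect(k))
```

```text
282.5 ((185.07691955566406, 236.38462829589844), (11.163125038146973, 63.753849029541016), 7.125016689300537) (181, 205, 14, 64)
4029.5 ((262.91424560546875, 213.89378356933594), (65.75758361816406, 70.82525634765625), 77.6609115600586) (223, 175, 76, 79)
2324.0 ((383.8394470214844, 206.05233764648438), (50.52348327636719, 61.53369140625), 5.90614128112793) (357, 174, 53, 65)
1587.0 ((90.31059265136719, 219.5697021484375), (20.461620330810547, 134.94236755371094), 0.8303154110908508) (80, 152, 22, 136)
944.0 ((423.5, 154.0), (32.0, 41.0), 90.0) (403, 138, 42, 33)
3536.5 ((136.1134033203125, 132.8938446044922), (67.92973327636719, 80.60208892822266), 65.32313537597656) (98, 99, 79, 76)
```

View pics/crop0.png

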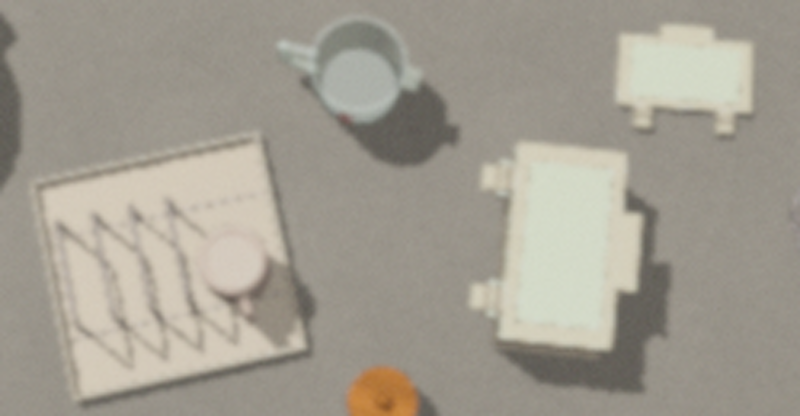

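The crop confirms it: the caddy lid at crop (565,250) has its hinge knuckles on the left at crop (495,177) and (485,297), and its tab on the right at crop (638,250). The loose one at crop (685,75) is smaller. The drainer's hoops are on its left, with the mug in its right bay at crop (235,262).

Run:
```python
from h import *
a=load('top0')
f=lambda p,z: onz(a,(p[0]/3.2+210-.5+.16,p[1]/3.2+130-.34),z)
def box(c,z,n):
    P=np.array([f(p,z) for p in c]);print(n,P.round(4).tolist(),'edges',np.linalg.norm(P-np.roll(P,-1,0),axis=1).round(3),'mean',P.mean(0).round(4));return P
L=box([(516,143),(628,152),(613,350),(498,340)],.095,'lid TL TR BR BL')
D=box([(33,184),(260,135),(308,350),(80,400)],.018,'drainer')
T=box([(641,215),(636,290)],.095,'tab')
for n,P in (('lid',L),('dr',D)):
    x=P[0]+P[3]-P[1]-P[2]; y=P[3]+P[2]-P[0]-P[1]; print(n,'x dir angle',np.degrees(np.arctan2(x[1],x[0])),'y dir',np.degrees(np.arctan2(y[1],y[0])))
for n,p,z in (('mug',(235,262),.09),('cup',(358,55),.095),('salt',(383,395),.06),('whisk',((470-210)*3.2,(220-130)*3.2),.02)): print(n,f(p,z).round(3))
```

```text
lid TL TR BR BL [[0.6804, -0.1555, 0.095], [0.6697, -0.27, 0.095], [0.4668, -0.2472, 0.095], [0.4783, -0.1319, 0.095]] edges [0.115 0.204 0.116 0.203] mean [ 0.5738 -0.2011  0.095 ]
drainer [[0.6587, 0.353, 0.018], [0.7095, 0.1111, 0.018], [0.4777, 0.0612, 0.018], [0.4284, 0.2995, 0.018]] edges [0.247 0.237 0.243 0.236] mean [0.5686 0.2062 0.018 ]
tab [[0.604, -0.2808, 0.095], [0.5272, -0.2727, 0.095]] edges [0.077 0.077] mean [ 0.5656 -0.2767  0.095 ]
lid x dir angle 84.47926759097962 y dir 173.4515610143449
dr x dir angle 101.77625602061224 y dir -167.3894271596089
mug [0.561 0.132 0.09 ]
cup [0.775 0.005 0.095]
salt [ 0.427 -0.016  0.06 ]
whisk [ 0.536 -0.494  0.02 ]
```

Emit:
{"method": "move_arm", "body": {
  "moves": "0 0 -0.5 0 0 0 0; 0 0 -1 0 0 0 0; 0 0 -1 0 0 0 0"
}}

```text
time: 0.4
position: [0.1979, 0.5976, 0.3038]
tool_rot: [0.159, 0.987, 0.007, 0.002]
ft_force: [0.6, 0.3, 0.2]
grip_width: 0.0704
grip_force: 0.0
```

Emit:
{"method": "move_arm", "body": {
  "moves": "-0.25 -0.33 0 0 0 0 0; -0.5 -0.67 0 0 0 0 0; -0.8 -1 0 0 0 0 0"
}}

```text
time: 0.7
position: [0.2399, 0.4719, 0.2951]
tool_rot: [0.158, 0.987, -0.001, -0.0]
ft_force: [-0.1, 0.1, 0.7]
grip_width: 0.0469
grip_force: 0.0
```

Emit:
{"method": "move_arm", "body": {
  "moves": "-0.25 -0.33 0 0 0 0 0; -0.5 -0.67 0 0 0 0 0; -0.8 -1 0 0 0 0 0"
}}

```text
time: 1.0
position: [0.2845, 0.3516, 0.2953]
tool_rot: [0.158, 0.987, -0.0, -0.0]
ft_force: [0.8, -0.2, 0.4]
grip_width: 0.0228
grip_force: 0.0
```

Emit:
{"method": "move_arm", "body": {
  "moves": "-0.25 -0.33 0 0 0 0 0; -0.5 -0.67 0 0 0 0 0; -0.8 -1 0 0 0 0 0"
}}

```text
time: 1.3
position: [0.329, 0.2317, 0.2955]
tool_rot: [0.158, 0.987, -0.0, -0.0]
ft_force: [1.8, 0.9, 0.2]
grip_width: 0.0026
grip_force: 0.0
```

Emit:
{"method": "move_arm", "body": {
  "moves": "-0.25 -0.33 0 0 0 0 0; -0.5 -0.67 0 0 0 0 0; -0.8 -1 0 0 0 0 0"
}}

```text
time: 1.6
position: [0.3736, 0.1118, 0.2955]
tool_rot: [0.159, 0.987, 0.0, -0.0]
ft_force: [0.8, 0.1, -0.3]
grip_width: 0.0004
grip_force: 0.0
```

Emit:
{"method": "move_arm", "body": {
  "moves": "-0.25 -0.33 0 0 0 0 0; -0.5 -0.67 0 0 0 0 0; -0.8 -1 0 0 0 0 0"
}}

```text
time: 1.9
position: [0.4183, -0.0081, 0.2955]
tool_rot: [0.159, 0.987, 0.0, -0.001]
ft_force: [0.8, 0.9, -0.4]
grip_width: 0.0002
grip_force: 0.0
```

Emit:
{"method": "move_arm", "body": {
  "moves": "-0.25 -0.33 0 0 0 0 0; -0.5 -0.67 0 0 0 0 0; -0.8 -1 0 0 0 0 0"
}}

```text
time: 2.2
position: [0.463, -0.1281, 0.2954]
tool_rot: [0.159, 0.987, 0.0, -0.001]
ft_force: [1.7, -0.2, -0.1]
grip_width: 0.0006
grip_force: 0.0
```

Emit:
{"method": "move_arm", "body": {
  "moves": "-0.25 -0.33 0 0 0 0 0; -0.5 -0.67 0 0 0 0 0; -0.8 -1 0 0 0 0 0"
}}

```text
time: 2.5
position: [0.5078, -0.248, 0.2952]
tool_rot: [0.159, 0.987, 0.0, -0.001]
ft_force: [0.6, 0.5, 0.3]
grip_width: 0.0003
grip_force: 0.0
```

Emit:
{"method": "move_arm", "body": {
  "moves": "-0.25 -0.33 0 0 0 0 0; -0.5 -0.67 0 0 0 0 0; -0.8 -1 0 0 0 0 0; -0.8 -1 0 0 0 0 0"
}}

```text
time: 2.9
position: [0.5537, -0.3723, 0.2935]
tool_rot: [0.161, 0.987, -0.001, 0.0]
ft_force: [-0.5, 0.7, 0.1]
grip_width: 0.0005
grip_force: 0.0
```

Emit:
{"method": "move_arm", "body": {
  "moves": "0 0 0 0 0 0.09 0; 0 0 0 0 0 0.18 0; 0 0 0 0 0 0.27 0; 0 0 0 0 0 0.36 0; 0 0 0 0 0 0.45 0; 0 0 0 0 0 0.54 0; 0 0 0 0 0 0.63 0; 0 0 0 0 0 0.72 0; 0 0 0 0 0 0.81 0; 0 0 0 0 0 0.863 0; 0 0 0 0 0 0.863 0"
}}

```text
time: 4.0
position: [0.5524, -0.3657, 0.2952]
tool_rot: [0.743, 0.67, 0.0, -0.001]
ft_force: [-0.6, 0.1, -0.4]
grip_width: 0.0007
grip_force: 0.0
```

Emit:
{"method": "move_arm", "body": {
  "moves": "0 0 0 0 0.09 0 0; 0 0 0 0 0.18 0 0; 0 0 0 0 0.27 0 0; 0 0 0 0 0.36 0 0; 0 0 0 0 0.45 0 0; 0 0 0 0 0.54 0 0; 0 0 0 0 0.62 0 0; 0 0 0 0 0.667 0 0; 0 0 0 0 0.667 0 0; 0 0 0 0 0.667 0 0"
}}

```text
time: 5.0
position: [0.5529, -0.3665, 0.2954]
tool_rot: [0.643, 0.58, 0.371, -0.335]
ft_force: [-0.7, -0.1, 0.7]
grip_width: 0.0
grip_force: 0.0
```

Run:
```python
from h import *
s=robot.get_obs();print(s['position'],s['q'].round(3));print(R.from_quat(s['tool_rot']).as_matrix().round(3))
```

```text
[ 0.55285704 -0.36654855  0.29536663] [-1.028  0.903  0.834  0.71   2.214 -0.735]
[[ 0.051  0.995  0.089]
 [ 0.497 -0.103  0.862]
 [ 0.866  0.    -0.5  ]]
```

Emit:
{"method": "move_arm", "body": {
  "moves": "-0.4 0.02 0.3 0 0 0 0; -0.7 0.04 0.5 0 0 0 0; -0.92 0.05 0.63 0 0 0 0"
}}

```text
time: 5.3
position: [0.5592, -0.3573, 0.1843]
tool_rot: [0.643, 0.581, 0.371, -0.335]
ft_force: [-0.1, -0.7, 0.7]
grip_width: 0.0005
grip_force: 0.0
```

Emit:
{"method": "move_arm", "body": {
  "moves": "-0.3 0.02 0.2 0 0 0 0; -0.6 0.04 0.4 0 0 0 0; -0.92 0.05 0.63 0 0 0 0; -0.92 0.05 0.63 0 0 0 0"
}}

```text
time: 5.7
position: [0.5634, -0.3477, 0.0695]
tool_rot: [0.643, 0.578, 0.371, -0.339]
ft_force: [-0.0, 0.2, -0.3]
grip_width: 0.0004
grip_force: 0.0
```

Emit:
{"method": "move_arm", "body": {
  "moves": "0.08 0 0.14 0 0 0 0; 0.16 -0.04 0.28 0 0 0 0; 0.24 -0.06 0.42 0 0 0 0; 0.31 -0.06 0.54 0 0 0 0; 0.31 -0.06 0.54 0 0 0 0"
}}

```text
time: 6.2
position: [0.5661, -0.2872, 0.0769]
tool_rot: [0.642, 0.581, 0.371, -0.334]
ft_force: [0.1, -0.2, 0.4]
grip_width: 0.0002
grip_force: 0.0
```

Run:
```python
from h import *
s=robot.get_obs();p=s['position'];M=R.from_quat(s['tool_rot']).as_matrix();print(p,s['q'].round(2))
c=snap('top','t1');b=snap('side','s1')
A=cv2.resize(c['image'][150:270,330:480],None,fx=3.3,fy=3.3);B=cv2.resize(b['image'][100:220,230:380],None,fx=3.3,fy=3.3)
cv2.imwrite('pics/c1.png',cv2.resize(np.vstack([A,B])[:,:,::-1],None,fx=.75,fy=.75))
xh=np.array([.1045,.9945,0]);H=np.array([.581,-.1327,.09])
print('edge in tool',M.T@(H-.145*xh-p))
C0=np.array([.0095,0,.011])
def C(t):
    t=np.radians(t);u=lambda r:H+r*(-np.cos(t)*xh+[0,0,np.sin(t)])
    return u(.145)+.010*M[:,2] if t<np.radians(30) else u(.135)
b=p
for t in [0,3,6,9,12,16,20,24,28,32,36,40,44,48,52,56,60,64,68,72,76,80,84,87,90,92,94,96,98,100,102,104]:
    print(t,(10*(M.T@(C(t)-p)-C0)).round(3))
```

```text
[ 0.56614304 -0.28716123  0.07691039] [-0.96  1.07  1.09  0.63  1.84 -0.98]
edge in tool [ 0.01642991 -0.00129026  0.00224945]
0 [ 0.069 -0.013  0.012]
3 [ 0.136 -0.013 -0.024]
6 [ 0.204 -0.012 -0.057]
9 [ 0.275 -0.012 -0.086]
12 [ 0.346 -0.012 -0.111]
16 [ 0.443 -0.012 -0.139]
20 [ 0.542 -0.011 -0.16 ]
24 [ 0.643 -0.011 -0.174]
28 [ 0.743 -0.01  -0.182]
32 [ 0.841 -0.01  -0.182]
36 [ 0.935 -0.009 -0.175]
40 [ 1.029 -0.009 -0.162]
44 [ 1.121 -0.008 -0.143]
48 [ 1.211 -0.008 -0.117]
52 [ 1.3   -0.008 -0.085]
56 [ 1.386 -0.007 -0.047]
60 [ 1.469 -0.007 -0.002]
64 [ 1.549 -0.006  0.047]
68 [ 1.626 -0.006  0.103]
72 [ 1.698 -0.005  0.163]
76 [ 1.766 -0.005  0.229]
80 [ 1.829 -0.005  0.299]
84 [ 1.887 -0.004  0.373]
87 [ 1.927 -0.004  0.431]
90 [ 1.964 -0.004  0.491]
92 [ 1.987 -0.003  0.532]
94 [ 2.008 -0.003  0.574]
96 [ 2.028 -0.003  0.617]
98 [ 2.047 -0.003  0.66 ]
100 [ 2.064 -0.003  0.704]
102 [ 2.079 -0.003  0.749]
104 [ 2.093 -0.003  0.794]
```

View pics/c1.png

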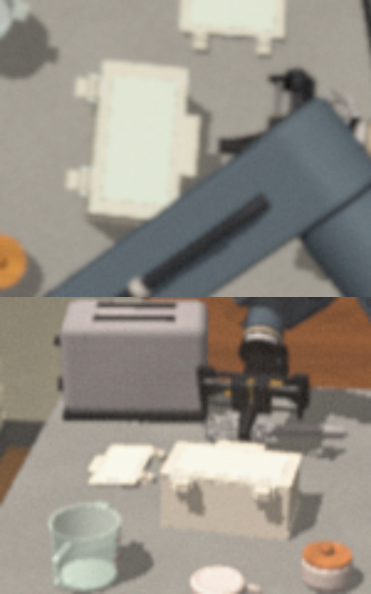

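Run:
```python
from h import *
a=load('t1');b=load('s1')
p=np.array([.5661,-.2872,.0769]);z=np.array([.089,.862,-.5]);x=np.array([.051,.497,.866])
for n,q in (('tip top',p+.011*z+.0095*x),('tip mid',p+.011*z),('tip low',p+.011*z-.0095*x),('tab',[.5658,-.277,.095])):
    u=proj(a,q);v=proj(b,q);print(n,(u-[330,150])*2.475,(v-[230,100])*2.475+[0,297])
```

```text
tip top [191.12116371 145.19431539] [237.53873759 451.43171446]
tip mid [193.62858073 146.45258534] [237.97427298 454.71689551]
tip low [196.11139121 147.69850725] [238.40597483 457.97316072]
tab [196.21127306 144.70623521] [238.99827017 441.84646468]
```

The picture shows the dark fingers level with the tab at crop (222,147), with the tab edge at (200,145). I push up a first stretch and then check.

Emit:
{"method": "move_arm", "body": {
  "moves": "0.07 -0.01 0.01 0 0 0 0; 0.14 -0.01 -0.02 0 0 0 0; 0.2 -0.01 -0.06 0 0 0 0; 0.28 -0.01 -0.09 0 0 0 0; 0.35 -0.01 -0.11 0 0 0 0; 0.44 -0.01 -0.14 0 0 0 0; 0.54 -0.01 -0.16 0 0 0 0; 0.64 -0.01 -0.17 0 0 0 0; 0.64 -0.01 -0.17 0 0 0 0"
}}

```text
time: 7.2
position: [0.5664, -0.2705, 0.1392]
tool_rot: [0.643, 0.581, 0.372, -0.334]
ft_force: [0.3, -1.5, 0.2]
grip_width: 0.0005
grip_force: 0.0
```

Run:
```python
from h import *
c=snap('top','t2');b=snap('side','s2')
A=cv2.resize(c['image'][150:270,330:480],None,fx=2.6,fy=2.6,interpolation=cv2.INTER_CUBIC);B=cv2.resize(b['image'][100:220,230:380],None,fx=2.6,fy=2.6,interpolation=cv2.INTER_CUBIC)
cv2.imwrite('pics/c2.png',np.hstack([A,B])[:,:,::-1])
```

```text
(no output)
```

View pics/c2.png

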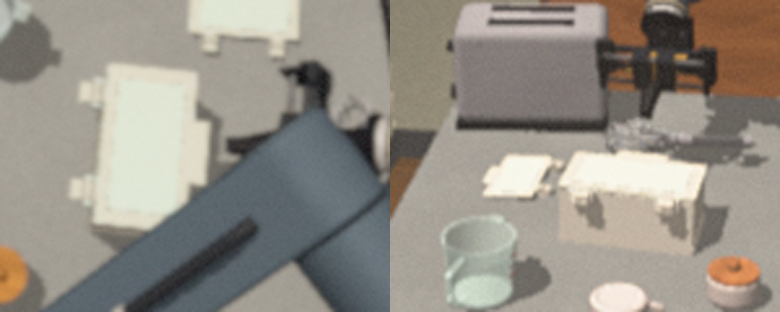

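Run:
```python
from h import *
a=load('t2');b=load('s2')
o1,d1=ray(a,(330+230/2.6,150+146/2.6));o2,d2=ray(b,(230+260/2.6,100+116/2.6))
s=np.linalg.lstsq(np.c_[d1,-d2],o2-o1,rcond=None)[0];print(o1+s[0]*d1,o2+s[1]*d2)
p=np.array([.5664,-.2705,.1392]);z=np.array([.089,.862,-.5])
for k in (-.06,-.03,0,.011): print(k,p+k*z,(proj(a,p+k*z)-[330,150])*2.6,(proj(b,p+k*z)-[230,100])*2.6+[390,0])
c=robot.camera('wrist')['image'];cv2.imwrite('pics/w2.png',c[:,:,::-1])
```

```text
[ 0.56456175 -0.2963892   0.14918453] [ 0.55462077 -0.29630772  0.14761228]
-0.06 [ 0.56106 -0.32222  0.1692 ] [254.98399135 146.01329028] [647.36087053  96.10118623]
-0.03 [ 0.56373 -0.29636  0.1542 ] [230.80533752 146.02892225] [644.1515551  111.74789849]
0 [ 0.5664 -0.2705  0.1392] [207.0848315  146.04425802] [640.89014574 127.64858978]
0.011 [ 0.567379 -0.261018  0.1337  ] [198.49953913 146.04980857] [639.68099176 133.54370507]
```

View pics/w2.png

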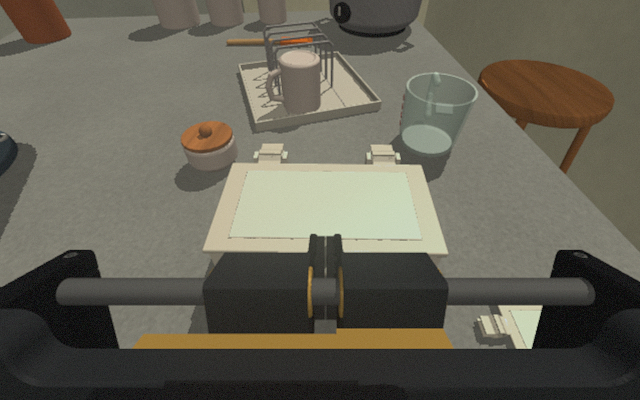

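Run:
```python
from h import *
c=robot.camera('wrist');c={'K':c['intrinsics'],'E':c['extrinsics']}
s=robot.get_obs();p=s['position'];M=R.from_quat(s['tool_rot']).as_matrix()
print('cam in tool',M.T@(ray(c,(0,0))[0]-p))
for k in (-.06,-.03,0,.011):
  for x in (-.0095,.0095): print(k,x,proj(c,p+k*M[:,2]+x*M[:,0]).round(0))
print('tab',proj(c,[.5658,-.277,.095]),proj(c,[.5658+.04,-.281,.095]))
im=robot.camera('wrist')['image'];cv2.imwrite('pics/w3.png',cv2.resize(im[200:330,240:410],None,fx=4,fy=4)[:,:,::-1])
```

```text
cam in tool [ 0.0826846   0.00081182 -0.18900381]
-0.06 -0.0095 [324. 297.]
-0.06 0.0095 [324. 264.]
-0.03 -0.0095 [324. 267.]
-0.03 0.0095 [324. 238.]
0 -0.0095 [324. 245.]
0 0.0095 [324. 219.]
0.011 -0.0095 [324. 238.]
0.011 0.0095 [324. 214.]
tab [325.22937005 270.9488944 ] [376.78591621 270.81348835]
```

View pics/w3.png

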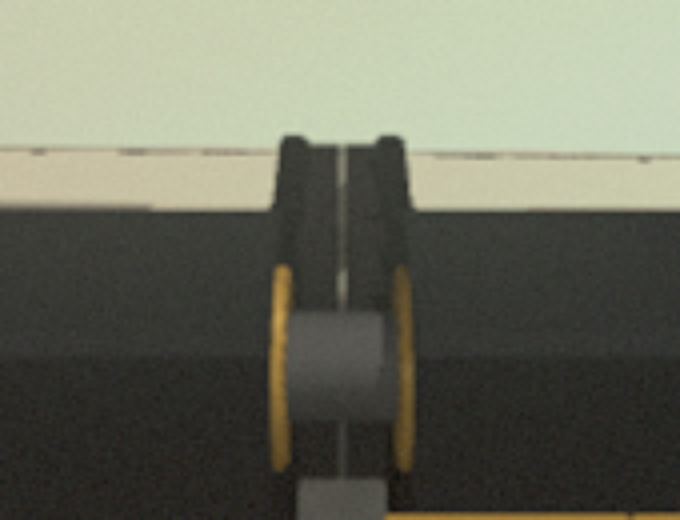

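Run:
```python
from h import *
b=load('side0');a=load('top0')
p=np.array([.1955,.5929,.1951]);y=np.array([.313,.95,0])
for k in (-.04,0,.011):
  for s in (-.05,0,.05): print(k,s,proj(b,p-[0,0,k]+s*y).round(1),proj(a,p-[0,0,k]+s*y).round(1))
A=cv2.resize(b['im'][240:320,420:520],None,fx=4,fy=4);B=cv2.resize(a['im'][310:390,80:180],None,fx=4,fy=4)
cv2.imwrite('pics/c4.png',np.hstack([A,B])[:,:,::-1])
```

```text
-0.04 -0.05 [471.9 270.1] [133.  339.2]
-0.04 0 [468.8 283.9] [116.4 333.8]
-0.04 0.05 [465.4 298.9] [ 99.9 328.4]
0 -0.05 [468.8 283.9] [138.1 337.8]
0 0 [465.6 298. ] [122.  332.5]
0 0.05 [462.1 313.2] [105.9 327.2]
0.011 -0.05 [468.  287.6] [139.5 337.4]
0.011 0 [464.7 301.8] [123.5 332.1]
0.011 0.05 [461.2 317.1] [107.5 326.9]
```

View pics/c4.png

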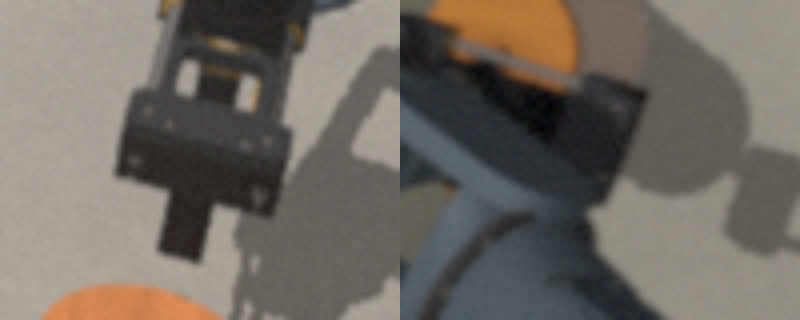

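All three views agree: the fingertips really end about 28 mm behind the reported TCP, not 11 mm ahead of it. In the side crop the near fingertip is at (180,260), about 12 px short of the prediction. That is why the push missed. I'll go back down and reach 40 mm further.

Emit:
{"method": "move_arm", "body": {
  "moves": "-0.2 0 -0.1 0 0 0 0; -0.45 0.01 0 0 0 0 0; -0.67 0.01 0.15 0 0 0 0; -0.68 0.01 0.3 0 0 0 0; -0.68 0.01 0.45 0 0 0 0; -0.68 0.01 0.6 0 0 0 0; -0.68 0.01 0.6 0 0 0 0; -0.68 0.01 0.6 0 0 0 0"
}}

```text
time: 8.25
position: [0.5692, -0.2524, 0.0494]
tool_rot: [0.643, 0.58, 0.371, -0.335]
ft_force: [0.3, 0.6, -0.2]
grip_width: 0.0006
grip_force: 0.0
```

Run:
```python
from h import *
s=robot.get_obs();p=s['position'];M=R.from_quat(s['tool_rot']).as_matrix();print(p,s['ft_force'])
xh=np.array([.1045,.9945,0]);H=np.array([.581,-.1327,.09])
print('edge in tool',M.T@(H-.145*xh-p))
C0=np.array([.0095,0,-.028])
def C(t):
    t=np.radians(t);u=lambda r:H+r*(-np.cos(t)*xh+[0,0,np.sin(t)])
    return u(.145)+.013*M[:,2] if t<np.radians(30) else u(.132)
for t in [0,4,8,12,16,20,24,28,32,36,40,44,48,52,56,60,64,68,72,76,80,84,87,90,92,94,96,98,100,102,104]:
    print(t,(10*(M.T@(C(t)-p)-C0)).round(3))
```

```text
[ 0.56919088 -0.25243016  0.04940714] [ 0.34626467  0.55678074 -0.22237588]
edge in tool [ 0.02281066 -0.00079336 -0.04167611]
0 [ 0.133 -0.008 -0.007]
4 [ 0.222 -0.008 -0.054]
8 [ 0.315 -0.008 -0.095]
12 [ 0.41  -0.008 -0.13 ]
16 [ 0.507 -0.007 -0.158]
20 [ 0.606 -0.007 -0.179]
24 [ 0.707 -0.007 -0.193]
28 [ 0.807 -0.007 -0.2  ]
32 [ 0.904 -0.007 -0.2  ]
36 [ 0.996 -0.006 -0.194]
40 [ 1.087 -0.006 -0.181]
44 [ 1.177 -0.006 -0.162]
48 [ 1.266 -0.006 -0.136]
52 [ 1.353 -0.006 -0.105]
56 [ 1.437 -0.005 -0.067]
60 [ 1.518 -0.005 -0.024]
64 [ 1.596 -0.005  0.025]
68 [ 1.671 -0.005  0.079]
72 [ 1.741 -0.004  0.138]
76 [ 1.808 -0.004  0.202]
80 [ 1.869 -0.004  0.27 ]
84 [ 1.926 -0.004  0.343]
87 [ 1.965 -0.004  0.4  ]
90 [ 2.001 -0.003  0.459]
92 [ 2.024 -0.003  0.499]
94 [ 2.045 -0.003  0.54 ]
96 [ 2.064 -0.003  0.582]
98 [ 2.082 -0.003  0.624]
100 [ 2.099 -0.003  0.667]
102 [ 2.114 -0.003  0.711]
104 [ 2.127 -0.003  0.755]
```

Emit:
{"method": "move_arm", "body": {
  "moves": "0.13 -0.01 -0.01 0 0 0 0; 0.22 -0.01 -0.05 0 0 0 0; 0.32 -0.01 -0.1 0 0 0 0; 0.41 -0.01 -0.13 0 0 0 0; 0.51 -0.01 -0.16 0 0 0 0; 0.61 -0.01 -0.18 0 0 0 0; 0.71 -0.01 -0.19 0 0 0 0; 0.81 -0.01 -0.2 0 0 0 0; 0.9 -0.01 -0.2 0 0 0 0; 0.9 -0.01 -0.2 0 0 0 0"
}}

```text
time: 9.25
position: [0.5708, -0.2248, 0.1378]
tool_rot: [0.643, 0.58, 0.371, -0.335]
ft_force: [-0.8, -1.4, -0.4]
grip_width: 0.0006
grip_force: 0.4
```

Run:
```python
from h import *
c=snap('top','t3');snap('side','s3')
for f in ('top0','t3'):
    a=load(f);v=a['im'][150:260,340:440].max(2)>185
    cs,_=cv2.findContours(v.astype(np.uint8),cv2.RETR_EXTERNAL,cv2.CHAIN_APPROX_NONE)
    print(f,[(cv2.contourArea(k),cv2.boundingRect(k)) for k in cs if cv2.contourArea(k)>100])
H=np.array([.581,-.1327,.09]);xh=np.array([.1045,.9945,0])
t=np.radians(32);print(proj(load('t3'),H+.145*(-np.cos(t)*xh+[0,0,np.sin(t)]))-[340,150],proj(load('t3'),H-.145*xh)-[340,150])
```

```text
top0 [(2324.0, (17, 24, 53, 65)), (491.0, (63, 0, 37, 21))]
t3 [(2116.5, (17, 22, 50, 64)), (524.5, (62, 0, 38, 21))]
[66.19169407 54.27484674] [68.97982537 58.68712934]
```

Emit:
{"method": "move_arm", "body": {
  "moves": "0.1 0 0.01 0 0 0 0; 0.19 0 0.02 0 0 0 0; 0.28 0 0.04 0 0 0 0; 0.37 0 0.06 0 0 0 0; 0.45 0 0.1 0 0 0 0; 0.54 0 0.13 0 0 0 0; 0.62 0 0.18 0 0 0 0; 0.7 0 0.22 0 0 0 0; 0.77 0 0.28 0 0 0 0; 0.84 0 0.34 0 0 0 0; 0.88 0 0.37 0 0 0 0; 0.88 0 0.37 0 0 0 0"
}}

```text
time: 10.55
position: [0.5784, -0.1489, 0.1946]
tool_rot: [0.643, 0.58, 0.371, -0.335]
ft_force: [-0.4, -0.2, 0.1]
grip_width: 0.0004
grip_force: 0.1
```

Run:
```python
from h import *
snap('top','t4');snap('side','s4');w=snap('wrist','w4')
A=load('t4')['im'][150:260,330:480];B=load('s4')['im'][90:200,250:400];W=cv2.resize(w['image'],(480,300))
T=cv2.resize(np.hstack([A,B]),None,fx=1.6*1,fy=1.6,interpolation=cv2.INTER_CUBIC)
cv2.imwrite('pics/c5.png',np.vstack([cv2.resize(np.hstack([A,B]),(780,286),interpolation=cv2.INTER_CUBIC),cv2.copyMakeBorder(W,0,0,150,150,cv2.BORDER_CONSTANT)])[:,:,::-1])
s=robot.get_obs();p=s['position'];M=R.from_quat(s['tool_rot']).as_matrix();C=p+M@[.0095,0,-.028];d=C-[.581,-.1327,.09];print(p,C,d,np.degrees(np.arctan2(d[2],-d@[.1045,.9945,0])),s['ft_force'])
```

```text
[ 0.5784092  -0.1500672   0.19410251] [ 0.57639228 -0.16947237  0.21632011] [-0.00460772 -0.03677237  0.12632011] 73.65277836942177 [ 0.8381135  -0.39139689 -0.49290259]
```

View pics/c5.png

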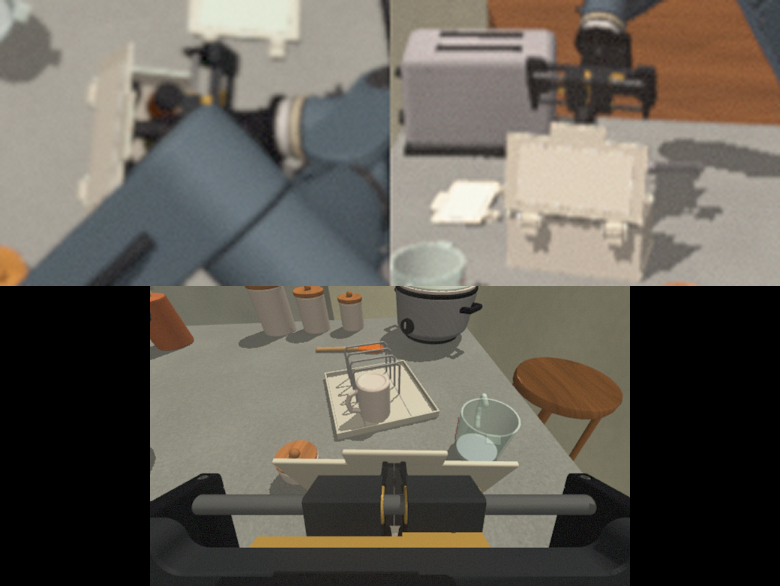

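The lid stands at about 74°, resting on the fingertips. Its top edge is in the wrist view at (395,460), and the caddy has not moved. I'll continue past upright.

Emit:
{"method": "move_arm", "body": {
  "moves": "0.03 0 0.03 0 0 0 0; 0.09 0 0.1 0 0 0 0; 0.15 0 0.17 0 0 0 0; 0.19 0 0.23 0 0 0 0; 0.22 0 0.29 0 0 0 0; 0.25 0 0.33 0 0 0 0; 0.27 0 0.38 0 0 0 0; 0.29 0 0.43 0 0 0 0; 0.31 0 0.48 0 0 0 0; 0.33 0 0.53 0 0 0 0; 0.34 0 0.57 0 0 0 0; 0.34 0 0.57 0 0 0 0"
}}

```text
time: 11.9
position: [0.5851, -0.0832, 0.1951]
tool_rot: [0.643, 0.58, 0.371, -0.335]
ft_force: [-0.4, 0.4, 0.2]
grip_width: 0.0008
grip_force: 0.0
```

Emit:
{"method": "move_arm", "body": {
  "moves": "0 0 -0.2 0 0 0 0; 0 0 -0.5 0 0 0 0; 0 0 -0.9 0 0 0 0; 0.5 0 -1 0 0 0 0; 0.9 0 -1 0 0 0 0; 0.9 0 -1 0 0 0 0"
}}

```text
time: 12.5
position: [0.5821, -0.1246, 0.3283]
tool_rot: [0.642, 0.583, 0.373, -0.331]
ft_force: [-0.1, -0.4, 0.6]
grip_width: 0.0001
grip_force: 0.0
```

Run:
```python
from h import *
snap('top','t5');snap('side','s5');w=snap('wrist','w5')
A=load('t5')['im'];B=load('s5')['im']
for n,im in (('t',A),('s',B),('w',w['image'])):
    v=((im.max(2)>150)&(im.min(2)>100)).astype(np.uint8)
print(proj(load('s5'),[.581,-.1327,.09]),proj(load('t5'),[.581,-.1327,.09]))
s=robot.get_obs();print(s['position'],s['q'].round(2),R.from_quat(s['tool_rot']).as_matrix().round(3))
A=A[150:260,330:440];B=B[80:200,250:370]
cv2.imwrite('pics/c6.png',np.hstack([cv2.resize(A,(396,396),interpolation=cv2.INTER_CUBIC),cv2.resize(B,(396,396),interpolation=cv2.INTER_CUBIC)])[:,:,::-1])
```

```text
[319.4460788  176.22187198] [364.59613934 204.607451  ]
[ 0.58073006 -0.1253154   0.32269816] [-0.8   0.65  1.3   0.78  1.91 -0.72] [[ 0.052  0.995  0.089]
 [ 0.497 -0.103  0.861]
 [ 0.866 -0.001 -0.5  ]]
```

View pics/c6.png

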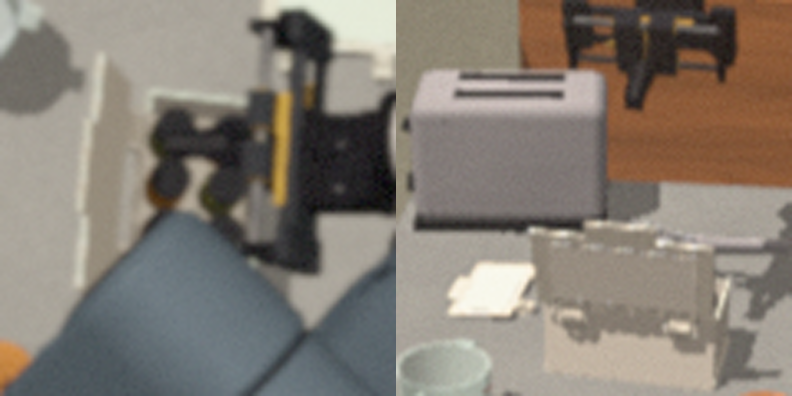

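The lid now leans past upright on its stop. Its tab edge is at about (80,170) in the top crop and (618,228) in the side crop. Now I fit the lean angle.

Run:
```python
from h import *
a=load('t5');b=load('s5')
H=np.array([.581,-.1327,.09]);xh=np.array([.1045,.9945,0]);z=np.array([0,0,1.])
print('obs',352.2,197.2,317.3,149.1)
for t in (90,100,104,107,110,114):
    r=np.radians(t);u=-np.cos(r)*xh+np.sin(r)*z;n=np.sin(r)*xh+np.cos(r)*z
    e=H+.145*u+.005*n; print(t,e.round(4),proj(a,e).round(1),proj(b,e).round(1))
o1,d1=ray(a,(352.2,197.2));o2,d2=ray(b,(317.3,149.1))
s=np.linalg.lstsq(np.c_[d1,-d2],o2-o1,rcond=None)[0];print(o1+s[0]*d1,o2+s[1]*d2)
# caddy rim edge check: end pixel of tab in wrist
w=load('w5');print('w tab',[proj(w,H+.145*(-np.cos(np.radians(t))*xh+np.sin(np.radians(t))*z)).round(0) for t in (100,107,114)])
im=w['im'];
for c in (250,280,380):
    print(c,[int(im[r,c].min()) for r in range(150,400,8)])
```

```text
obs 352.2 197.2 317.3 149.1
90 [ 0.5815 -0.1277  0.235 ] [367.1 196.6] [319.6 140.9]
100 [ 0.5841 -0.1028  0.2319] [358.6 196.1] [318.2 144.5]
104 [ 0.5852 -0.093   0.2295] [355.2 195.9] [317.7 146.3]
107 [ 0.5859 -0.0858  0.2272] [352.8 195.8] [317.2 147.7]
110 [ 0.5867 -0.0787  0.2245] [350.4 195.7] [316.8 149.2]
114 [ 0.5876 -0.0695  0.2204] [347.2 195.7] [316.3 151.4]
[ 0.58262576 -0.08429776  0.22212881] [ 0.5855582  -0.0842627   0.22264431]
w tab [array([325., 274.]), array([325., 260.]), array([325., 250.])]
250 [132, 128, 129, 186, 182, 184, 176, 159, 85, 85, 119, 134, 127, 57, 58, 56, 56, 58, 44, 48, 43, 38, 43, 67, 69, 51, 54, 51, 45, 41, 31, 31]
280 [135, 132, 93, 185, 180, 136, 90, 165, 188, 128, 118, 116, 105, 59, 60, 56, 56, 56, 42, 40, 42, 40, 40, 62, 65, 50, 48, 52, 53, 34, 32, 38]
380 [130, 130, 128, 133, 137, 137, 133, 135, 138, 137, 127, 127, 128, 56, 61, 56, 62, 59, 47, 42, 39, 44, 37, 69, 70, 54, 52, 48, 48, 51, 28, 32]
```

```bash
cat > g.py <<'E'
from h import *
H=np.array([.581,-.1327,.09]);xh=np.array([.1045,.9945,0]);Z=np.array([0,0,1.])
def frame(t):
    r=np.radians(t);u=-np.cos(r)*xh+np.sin(r)*Z;n=np.sin(r)*xh+np.cos(r)*Z
    return u,n,np.c_[np.cross(n,-u),n,-u]
def grasp(t,back=0): # reported TCP for tip 24 mm past the tab edge
    u,n,M=frame(t); return H+(.145-.052+back)*u+.0025*n, M
E
python3 - <<'E'
from g import *
s=robot.get_obs();p=s['position'];M=R.from_quat(s['tool_rot']).as_matrix()
g,G=grasp(107.5,.06);print('up 60mm in tool',M.T@[0,0,.06]*10)
rv=R.from_matrix(M.T@G).as_rotvec();print(rv/(np.pi/2),np.degrees(np.linalg.norm(rv)),s['time'])
print('then',(10*G.T@(g-p-[0,0,.06])).round(3),'down', G.round(3).tolist())
E
```

```text
up 60mm in tool [ 5.19575141e-01 -3.63432664e-04 -3.00069226e-01]
[ 0.6659027  -0.6668947  -0.83004341] 113.02606241767488 12.65
then [-0.01   0.835  1.284] down [[-0.994, 0.1, -0.031], [0.104, 0.948, -0.299], [0.0, -0.301, -0.954]]
```

Emit:
{"method": "move_arm", "body": {
  "moves": "0.26 0 -0.15 0.055 -0.055 -0.07 0; 0.52 0 -0.3 0.11 -0.11 -0.14 0; 0.52 0 -0.3 0.166 -0.166 -0.207 0.2; 0.52 0 -0.3 0.222 -0.222 -0.277 0.5; 0.52 0 -0.3 0.277 -0.277 -0.345 0.5; 0.52 0 -0.3 0.333 -0.333 -0.415 0.5; 0.52 0 -0.3 0.333 -0.333 -0.415 0.5"
}}

```text
time: 13.35
position: [0.5814, -0.1249, 0.3821]
tool_rot: [0.392, 0.89, 0.124, -0.195]
ft_force: [0.3, 0.0, -0.1]
grip_width: 0.0325
grip_force: 0.0
```

Emit:
{"method": "move_arm", "body": {
  "moves": "0 0 0 0.055 -0.055 -0.07 0.5; 0 0 0 0.11 -0.11 -0.14 0.5; 0 0 0 0.166 -0.166 -0.207 0.5; 0 0 0 0.222 -0.222 -0.277 0.5; 0 0 0 0.277 -0.277 -0.345 0.5; 0 0 0 0.333 -0.333 -0.415 0.5; 0 0 0 0.333 -0.333 -0.415 0.5; 0 0 0 0.333 -0.333 -0.415 0.5"
}}

```text
time: 14.15
position: [0.5793, -0.1235, 0.3813]
tool_rot: [0.05, 0.987, -0.151, -0.01]
ft_force: [-0.3, -0.0, -0.6]
grip_width: 0.0438
grip_force: 0.0
```

Run:
```python
from g import *
s=robot.get_obs();p=s['position'];M=R.from_quat(s['tool_rot']).as_matrix()
g,G=grasp(107.5,.06);print(s['q'].round(2),M.round(3).tolist())
print('turn left',(R.from_matrix(M.T@G).as_rotvec()/(np.pi/2)).round(3),'shift',(10*M.T@(g-p)).round(3))
```

```text
[-0.23  0.34  1.28 -0.3   1.5  -1.68] [[-0.995, 0.096, -0.035], [0.102, 0.95, -0.297], [0.005, -0.299, -0.954]]
turn left [ 0.001 -0.003  0.002] shift [-0.035  0.813  1.276]
```

Emit:
{"method": "move_arm", "body": {
  "moves": "-0.02 0.25 0.2 0 0 0 0.55; -0.03 0.5 0.4 0 0 0 0.55; -0.03 0.7 0.6 0 0 0 0.55; -0.03 0.81 0.7 0 0 0 0.55; -0.03 0.81 0.7 0 0 0 0.55; -0.03 0.81 0.7 0 0 0 0.55"
}}

```text
time: 14.75
position: [0.5905, -0.0706, 0.2924]
tool_rot: [0.052, 0.987, -0.152, -0.008]
ft_force: [0.7, -0.6, 0.6]
grip_width: 0.048
grip_force: 0.0
```

Run:
```python
from g import *
w=snap('wrist','w6');w=load('w6');im=w['im']
s=robot.get_obs();p=s['position'];M=R.from_quat(s['tool_rot']).as_matrix();g,G=grasp(107.5,.06);print('shift',(10*M.T@(g-p)).round(3))
u,n,_=frame(107.5);yh=np.cross(Z,xh)
for t in (104,107.5,111):
    u,n,_=frame(t);print(t,[proj(w,H+.145*u+k*n+y*yh).round(1).tolist() for y in (0,.03,-.03) for k in (0,.005)])
np.set_printoptions(linewidth=250)
u,n,_=frame(107.5)
for y in (.03,-.03,.02,-.02):
    print(y,[int(im[int(v),int(c)].mean()) if 0<=v<400 and 0<=c<640 else -1 for c,v in [proj(w,H+.145*u+k*n+y*yh) for k in np.arange(-.03,.034,.002)]])
```

```text
shift [0.034 0.038 0.596]
104 [[316.4, 198.8], [321.9, 198.9], [316.1, 165.8], [321.8, 165.9], [316.6, 229.7], [322.0, 229.8]]
107.5 [[326.2, 198.9], [331.8, 198.9], [326.3, 165.9], [332.0, 165.9], [326.2, 229.8], [331.5, 229.8]]
111 [[336.1, 198.8], [341.6, 198.7], [336.5, 165.8], [342.2, 165.8], [335.7, 229.7], [341.0, 229.5]]
0.03 [53, 58, 54, 119, 145, 61, 61, 64, 59, 63, 99, 121, 102, 100, 130, 120, 153, 133, 134, 157, 155, 155, 154, 161, 151, 157, 159, 159, 160, 158, 158, 159]
-0.03 [167, 129, 108, 105, 103, 110, 110, 111, 110, 100, 231, 148, 152, 152, 142, 169, 227, 198, 155, 155, 159, 161, 155, 158, 160, 160, 158, 157, 158, 159, 159, 156]
0.02 [57, 57, 57, 56, 60, 56, 59, 51, 50, 44, 85, 117, 107, 101, 141, 121, 158, 132, 146, 159, 159, 155, 157, 161, 158, 161, 162, 159, 152, 159, 156, 160]
-0.02 [78, 59, 60, 62, 59, 60, 57, 60, 68, 109, 161, 129, 156, 125, 145, 166, 224, 213, 146, 155, 156, 163, 165, 156, 162, 160, 156, 160, 157, 155, 161, 157]
```

Emit:
{"method": "move_arm", "body": {
  "moves": "0.03 0.03 0.1 0 0 0 0.55; 0.03 0.03 0.25 0 0 0 0.55; 0.03 0.03 0.4 0 0 0 0.55; 0.03 0.03 0.5 0 0 0 0.55; 0.03 0.03 0.6 0 0 0 0.55; 0.03 0.03 0.6 0 0 0 0.55; 0.03 0.03 0.6 0 0 0 0.55",
  "squeeze": 20
}}

```text
time: 15.5
position: [0.5854, -0.0845, 0.2342]
tool_rot: [0.052, 0.987, -0.151, -0.008]
ft_force: [0.5, -0.4, 0.4]
grip_width: 0.0478
grip_force: 0.0
```

Run:
```python
from g import *
w=snap('wrist','w7');w=load('w7');im=w['im']
s=robot.get_obs();p=s['position'];M=R.from_quat(s['tool_rot']).as_matrix();g,G=grasp(107.5,0);print('shift',(10*M.T@(g-p)).round(3),s['ft_force'],s['grip_width'])
yh=np.cross(Z,xh);u,n,_=frame(107.5)
for y in (.03,-.03,-.025): print(y,[int(im[int(v),int(c)].mean()) for c,v in [proj(w,H+.145*u+k*n+y*yh) for k in np.arange(-.02,.024,.002)]])
```

```text
shift [-0.003 -0.004  0.594] [-0.57855251 -0.48811119 -0.37464651] 0.04785565859580553
0.03 [57, 54, 53, 44, 49, 41, 67, 129, 104, 99, 140, 219, 225, 149, 149, 153, 155, 161, 160, 165, 163, 157]
-0.03 [155, 150, 155, 157, 158, 154, 151, 152, 161, 155, 162, 224, 209, 161, 161, 162, 155, 157, 156, 151, 158, 156]
-0.025 [156, 151, 159, 155, 156, 152, 155, 157, 155, 159, 160, 224, 210, 152, 161, 155, 156, 157, 154, 157, 158, 158]
```

Emit:
{"method": "move_arm", "body": {
  "moves": "0 0 0.1 0 0 0 0.55; 0 0 0.2 0 0 0 0.55; 0 0 0.3 0 0 0 0.55; 0 0 0.4 0 0 0 0.55; 0 0 0.5 0 0 0 0.55; 0 0 0.59 0 0 0 0.55; 0 0 0.59 0 0 0 0.55"
}}

```text
time: 16.25
position: [0.5822, -0.1021, 0.1759]
tool_rot: [0.052, 0.987, -0.151, -0.01]
ft_force: [0.2, 0.5, -0.1]
grip_width: 0.0479
grip_force: 0.0
```

Emit:
{"method": "move_arm", "body": {
  "moves": "0 0 0 0 0 0 0.4; 0 0 0 0 0 0 0.3; 0 0 0 0 0 0 0.2; 0 0 0 0 0 0 0.1; 0 0 0 0 0 0 0; 0 0 0 0 0 0 0; 0 0 0 0 0 0 0; 0 0 0 0 0 0 0; 0 0 0 0 0 0 0"
}}

```text
time: 17.15
position: [0.5834, -0.1022, 0.178]
tool_rot: [0.052, 0.987, -0.152, -0.008]
ft_force: [-0.1, -1.5, 1.3]
grip_width: 0.0047
grip_force: 20.0
```

Run:
```python
from g import *
s=robot.get_obs();p=s['position'];M=R.from_quat(s['tool_rot']).as_matrix();g,G=grasp(107.5)
print('shift off',(10*M.T@(g-p)).round(3),'lean of tool',np.degrees(np.arccos(-M[2,2])),'turn to upright',(R.from_matrix(M.T@frame(90)[2]).as_rotvec()/(np.pi/2)).round(4))
for d in (4,8,12,15,17.5):
    Q,_=frame(107.5)[2],0; D=frame(107.5-d)[2]@Q.T
    print(d,(10*M.T@(H+D@(p-H)-p)).round(3),(R.from_matrix(M.T@D@M).as_rotvec()/(np.pi/2)).round(4))
```

```text
shift off [-0.008 -0.002  0.001] lean of tool 17.45692114163028 turn to upright [-1.94e-01 -1.00e-04 -1.00e-04]
4 [-0.    -0.065  0.   ] [-0.0444  0.     -0.    ]
8 [-0.    -0.13   0.005] [-0.0889  0.     -0.    ]
12 [-0.    -0.194  0.015] [-0.1333  0.     -0.    ]
15 [-0.    -0.242  0.025] [-0.1667  0.     -0.    ]
17.5 [-0.    -0.281  0.035] [-0.1944  0.     -0.    ]
```

Emit:
{"method": "move_arm", "body": {
  "moves": "0 -0.033 0 -0.022 0 0 0; 0 -0.065 0 -0.044 0 0 0; 0 -0.098 0.002 -0.067 0 0 0; 0 -0.13 0.005 -0.089 0 0 0; 0 -0.162 0.01 -0.111 0 0 0; 0 -0.194 0.015 -0.133 0 0 0; 0 -0.218 0.02 -0.15 0 0 0; 0 -0.242 0.025 -0.167 0 0 0; 0 -0.262 0.03 -0.18 0 0 0; 0 -0.281 0.035 -0.194 0 0 0; 0 -0.281 0.035 -0.194 0 0 0; 0 -0.281 0.035 -0.194 0 0 0",
  "squeeze": 30
}}

```text
time: 18.35
position: [0.5808, -0.1303, 0.1837]
tool_rot: [0.052, 0.999, -0.0, 0.0]
ft_force: [-3.3, -0.6, 5.7]
grip_width: 0.0049
grip_force: 30.0
```

Run:
```python
from g import *
s=robot.get_obs();print(s['position'],R.from_quat(s['tool_rot']).as_matrix().round(3).tolist(),s['ft_force'].round(2),s['moment'].round(3),s['grip_width'])
a=snap('top','t8');a=load('t8');b=snap('side','s8');b=load('s8')
yh=np.cross(Z,xh)
# lid near-end top corner and knuckle feet check: brightness across plate top edge (r=.125) outside fingers, top view
for y in (.06,.08,-.06,-.08):
    print(y,[int(a['im'][int(v),int(c)].mean()) for c,v in [proj(a,H+.125*Z+k*xh+y*yh) for k in np.arange(-.03,.034,.003)]])
```

```text
[ 0.58076847 -0.13029047  0.18369888] [[-0.995, 0.104, 0.001], [0.104, 0.995, -0.0], [-0.001, -0.0, -1.0]] [-3.34 -0.61  5.74] [-0.369  0.21  -0.084] 0.004863138714035625
0.06 [91, 93, 85, 80, 77, 67, 62, 67, 62, 65, 62, 70, 78, 85, 88, 89, 92, 91, 87, 86, 92, 94]
0.08 [51, 60, 69, 76, 81, 85, 89, 90, 94, 94, 95, 95, 96, 96, 97, 96, 99, 100, 99, 99, 100, 98]
-0.06 [106, 103, 103, 103, 96, 102, 99, 98, 97, 98, 95, 92, 92, 87, 70, 64, 62, 62, 82, 96, 104, 109]
-0.08 [117, 116, 114, 114, 116, 116, 116, 117, 116, 116, 117, 115, 120, 115, 108, 94, 86, 90, 96, 104, 110, 112]
```

Emit:
{"method": "move_arm", "body": {
  "moves": "0.005 0 -0.01 0 0 0 0; 0.01 0 -0.02 0 0 0 0; 0.01 0 -0.02 0 0 0 0; 0.01 0 -0.02 0 0 0 0"
}}

```text
time: 18.85
position: [0.5795, -0.1295, 0.1846]
tool_rot: [0.052, 0.999, 0.0, -0.0]
ft_force: [0.1, -1.4, -0.4]
grip_width: 0.0046
grip_force: 30.0
```

Emit:
{"method": "move_arm", "body": {
  "moves": "0 0 -0.01 0 0 0 0; 0 0 -0.02 0 0 0 0; 0 0 -0.02 0 0 0 0; 0 0 -0.02 0 0 0 0"
}}

```text
time: 19.25
position: [0.5784, -0.129, 0.1854]
tool_rot: [0.052, 0.999, 0.001, -0.002]
ft_force: [1.5, -1.4, -10.4]
grip_width: 0.0048
grip_force: 30.0
```

Emit:
{"method": "move_arm", "body": {
  "moves": "0 0 0.02 0 0 0 0; 0 0 0.02 0 0 0 0; 0 0 0.02 0 0 0 0"
}}

```text
time: 19.55
position: [0.5792, -0.1293, 0.185]
tool_rot: [0.052, 0.999, 0.001, -0.0]
ft_force: [-0.8, -0.8, -4.7]
grip_width: 0.0047
grip_force: 30.0
```

Emit:
{"method": "move_arm", "body": {
  "moves": "0 -0.01 0 0 0 0 0; 0 -0.01 0 0 0 0 0; 0 -0.01 0 0 0 0 0"
}}

```text
time: 19.85
position: [0.5799, -0.1305, 0.1854]
tool_rot: [0.052, 0.999, 0.0, 0.001]
ft_force: [0.1, 0.3, -1.8]
grip_width: 0.0048
grip_force: 30.0
```

Emit:
{"method": "move_arm", "body": {
  "moves": "0 -0.01 0 0 0 0 0; 0 -0.01 0 0 0 0 0; 0 -0.01 0 0 0 0 0"
}}

```text
time: 20.15
position: [0.5793, -0.1315, 0.1848]
tool_rot: [0.052, 0.999, 0.0, -0.0]
ft_force: [0.2, -0.5, -1.8]
grip_width: 0.0051
grip_force: 30.0
```

Emit:
{"method": "move_arm", "body": {
  "moves": "0 -0.01 0 0 0 0 0; 0 -0.01 0 0 0 0 0; 0 -0.01 0 0 0 0 0"
}}

```text
time: 20.45
position: [0.5792, -0.1324, 0.1848]
tool_rot: [0.052, 0.999, 0.0, -0.0]
ft_force: [-0.4, 0.9, -0.7]
grip_width: 0.0046
grip_force: 30.0
```

Emit:
{"method": "move_arm", "body": {
  "moves": "0 -0.01 0 0 0 0 0; 0 -0.01 0 0 0 0 0; 0 -0.01 0 0 0 0 0"
}}

```text
time: 20.75
position: [0.5791, -0.1331, 0.1848]
tool_rot: [0.052, 0.999, 0.001, -0.0]
ft_force: [-0.6, 0.2, -0.8]
grip_width: 0.0049
grip_force: 30.0
```

Emit:
{"method": "move_arm", "body": {
  "moves": "0 -0.01 0 0 0 0 0; 0 -0.01 0 0 0 0 0; 0 -0.01 0 0 0 0 0"
}}

```text
time: 21.05
position: [0.579, -0.1339, 0.1849]
tool_rot: [0.052, 0.999, 0.001, -0.0]
ft_force: [0.4, 3.0, -0.1]
grip_width: 0.005
grip_force: 30.1
```

Emit:
{"method": "move_arm", "body": {
  "moves": "0 0.01 0 0 0 0 0; 0 0.02 0 0 0 0 0; 0 0.02 0 0 0 0 0"
}}

```text
time: 21.35
position: [0.5791, -0.1328, 0.1848]
tool_rot: [0.052, 0.999, -0.0, -0.0]
ft_force: [-0.4, 1.1, -1.1]
grip_width: 0.0048
grip_force: 30.0
```

Emit:
{"method": "move_arm", "body": {
  "moves": "0 0 -0.01 0 0 0 0; 0 0 -0.015 0 0 0 0; 0 0 -0.015 0 0 0 0"
}}

```text
time: 21.65
position: [0.5791, -0.1327, 0.1863]
tool_rot: [0.052, 0.999, 0.0, -0.0]
ft_force: [0.1, 1.6, -2.0]
grip_width: 0.0044
grip_force: 30.0
```

Emit:
{"method": "move_arm", "body": {
  "moves": "0 0 -0.005 0 0 0 0; 0 0 -0.01 0 0 0 0; 0 0 -0.01 0 0 0 0"
}}

```text
time: 21.95
position: [0.5792, -0.1326, 0.1874]
tool_rot: [0.052, 0.999, 0.0, -0.0]
ft_force: [0.5, 0.9, -1.6]
grip_width: 0.0047
grip_force: 30.0
```

Emit:
{"method": "move_arm", "body": {
  "moves": "0 0.005 -0.01 0 0 0 0; 0 0.005 -0.02 0 0 0 0; 0 0.005 -0.02 0 0 0 0"
}}

```text
time: 22.25
position: [0.5794, -0.1322, 0.1896]
tool_rot: [0.052, 0.999, 0.0, 0.0]
ft_force: [0.4, 0.6, -1.8]
grip_width: 0.0049
grip_force: 30.0
```

Emit:
{"method": "move_arm", "body": {
  "moves": "0 0 -0.01 0 0 0 0; 0 0 -0.02 0 0 0 0; 0 0 -0.02 0 0 0 0"
}}

```text
time: 22.55
position: [0.5793, -0.1321, 0.1915]
tool_rot: [0.052, 0.999, 0.0, 0.0]
ft_force: [0.0, -1.2, -1.5]
grip_width: 0.0046
grip_force: 30.0
```

Emit:
{"method": "move_arm", "body": {
  "moves": "0 0 -0.01 0 0 0 0; 0 0 -0.02 0 0 0 0; 0 0 -0.02 0 0 0 0"
}}

```text
time: 22.85
position: [0.5793, -0.132, 0.1935]
tool_rot: [0.052, 0.999, 0.0, -0.0]
ft_force: [0.9, -0.1, -2.2]
grip_width: 0.005
grip_force: 30.0
```

Emit:
{"method": "move_arm", "body": {
  "moves": "0 0 -0.03 0 0 0 0; 0 0 -0.06 0 0 0 0; 0 0 -0.1 0 0 0 0; 0 0 -0.14 0 0 0 0; 0 0 -0.18 0 0 0 0; 0 0 -0.22 0 0 0 0; 0 0 -0.26 0 0 0 0; 0 0 -0.3 0 0 0 0; 0 0 -0.3 0 0 0 0"
}}

```text
time: 23.75
position: [0.5797, -0.1322, 0.2241]
tool_rot: [0.052, 0.999, 0.0, 0.001]
ft_force: [0.4, 0.2, -1.7]
grip_width: 0.005
grip_force: 30.0
```

Emit:
{"method": "move_arm", "body": {
  "moves": "0 0 -0.1 0 0 0 0; 0 0 -0.25 0 0 0 0; 0 0 -0.4 0 0 0 0; 0 0 -0.4 0 0 0 0"
}}

```text
time: 24.15
position: [0.5808, -0.1327, 0.266]
tool_rot: [0.052, 0.999, -0.001, 0.002]
ft_force: [0.3, -0.8, -2.0]
grip_width: 0.0046
grip_force: 30.0
```

Run:
```python
from g import *
a=snap('top','t9');b=snap('side','s9');w=snap('wrist','w9')
a,b,w=load('t9'),load('s9'),load('w9')
s=robot.get_obs();p=s['position'];print(p,s['ft_force'].round(1),s['moment'].round(2))
yh=np.cross(Z,xh)
# lid expected axis point
L=p-.093*Z; 
g=cv2.cvtColor(b['im'],cv2.COLOR_RGB2GRAY)
c0=proj(b,L+.06*Z); print('side: plate mid',c0,'caddy rim back mid',proj(b,H-.011*xh),'salt etc')
col=int(c0[0])+10; print('side col',col,[int(g[r,col]) for r in range(100,205,3)],'knuckle rows',proj(b,L)[1],proj(b,L-.02*Z)[1],proj(b,[.58,-.14,.09])[1],proj(b,[.58,-.14,0])[1])
for f in ('s5','s9'):
    d=load(f)['im']; d=d[160:205,285:360].astype(int); 
    if f=='s5': d0=d
print('side caddy region change',np.abs(d-d0).mean())
# caddy front-wall & bystanders motion in top view
t0=load('top0')['im'].astype(int);t=a['im'].astype(int)
for n,(x0,y0,x1,y1) in dict(drainer=(222,173,306,255),cup=(295,130,342,170),salt=(318,243,343,270),brush=(178,202,198,270),lid2=(400,136,448,172)).items(): print(n,np.abs(t-t0)[y0:y1,x0:x1].mean().round(1))
```

```text
[ 0.57875395 -0.13182995  0.26281025] [-0.3  0.  -2.3] [0.   0.02 0.03]
side: plate mid [320.48542443 141.85955576] caddy rim back mid [320.01891387 174.88225072] salt etc
side col 330 [59, 59, 66, 76, 107, 102, 103, 116, 162, 162, 122, 123, 121, 119, 124, 122, 131, 172, 165, 123, 161, 193, 127, 53, 55, 148, 181, 180, 184, 181, 181, 180, 177, 164, 166] knuckle rows 157.01993929212583 161.95316224232053 175.329566758455 196.0282991550019
side caddy region change 19.55595061728395
drainer 13.2
cup 12.6
salt 38.7
brush 11.7
lid2 16.9
```

Run:
```python
from g import *
D=np.array([.5686,.2062,0]);a=load('top0');g=cv2.cvtColor(a['im'],cv2.COLOR_RGB2GRAY).astype(np.float32)
best=[]
xs=np.arange(-.04,.115,.002)
for ang in (99,100.5,102,103.5,105):
    r=np.radians(ang);dx=np.array([np.cos(r),np.sin(r),0]);dy=np.array([-np.sin(r),np.cos(r),0])
    P=[]
    for x in xs:
        uv=np.array([proj(a,D+x*dx+y*dy+[0,0,.0945]) for y in np.arange(-.04,.041,.004)],np.float32)
        P.append(cv2.remap(g,uv[:,:1],uv[:,1:],cv2.INTER_LINEAR).mean())
    P=np.array(P);i=[k for k in range(1,len(P)-1) if P[k]<P[k-1] and P[k]<=P[k+1] and P[k]<np.median(P)-8]
    print(ang,[(round(xs[k]*1000),int(P[k])) for k in i],int(np.median(P)))
s=robot.get_obs();p=s['position'];M=R.from_quat(s['tool_rot']).as_matrix()
d=np.array([.5603,.2448,p[2]])-p;print('shift total',(10*M.T@d).round(3))
```

```text
99 [(-20, 174), (18, 175), (58, 178), (98, 179), (110, 161)] 191
100.5 [(-18, 173), (18, 174), (60, 178), (98, 180), (110, 160)] 192
102 [(-18, 172), (20, 173), (58, 177), (98, 180), (110, 159)] 192
103.5 [(-18, 171), (20, 172), (58, 177), (98, 180), (110, 160)] 193
105 [(-18, 171), (20, 172), (58, 177), (98, 181), (110, 161)] 193
shift total [0.577 3.726 0.005]
```

Emit:
{"method": "move_arm", "body": {
  "moves": "0.02 0.12 0 0 0 0 0; 0.05 0.33 0 0 0 0 0; 0.08 0.54 0 0 0 0 0; 0.11 0.75 0 0 0 0 0; 0.145 0.936 0 0 0 0 0"
}}

```text
time: 24.8
position: [0.5737, -0.0353, 0.2624]
tool_rot: [0.052, 0.999, 0.001, -0.001]
ft_force: [0.6, 0.2, -1.1]
grip_width: 0.0046
grip_force: 30.0
```

Emit:
{"method": "move_arm", "body": {
  "moves": "0.04 0.23 0 0 0 0 0; 0.07 0.46 0 0 0 0 0; 0.11 0.69 0 0 0 0 0; 0.145 0.936 0 0 0 0 0"
}}

```text
time: 25.2
position: [0.5688, 0.0589, 0.2626]
tool_rot: [0.052, 0.999, 0.001, -0.001]
ft_force: [0.6, 0.7, -1.4]
grip_width: 0.0047
grip_force: 30.0
```

Emit:
{"method": "move_arm", "body": {
  "moves": "0.04 0.23 0 0 0 0 0; 0.07 0.46 0 0 0 0 0; 0.11 0.69 0 0 0 0 0; 0.145 0.936 0 0 0 0 0"
}}

```text
time: 25.6
position: [0.564, 0.1534, 0.2626]
tool_rot: [0.052, 0.999, 0.0, -0.001]
ft_force: [-0.3, 0.8, -1.6]
grip_width: 0.005
grip_force: 30.0
```

Emit:
{"method": "move_arm", "body": {
  "moves": "0.04 0.23 0 0 0 0 0; 0.07 0.46 0 0 0 0 0; 0.11 0.69 0 0 0 0 0; 0.13 0.84 0 0 0 0 0; 0.145 0.936 0 0 0 0 0; 0.145 0.936 0 0 0 0 0"
}}

```text
time: 26.2
position: [0.5601, 0.2475, 0.2631]
tool_rot: [0.051, 0.999, 0.0, -0.001]
ft_force: [-0.3, -1.1, -2.1]
grip_width: 0.0048
grip_force: 30.0
```

Emit:
{"method": "move_arm", "body": {
  "moves": "0 0 0 0 0 -0.04 0; 0 0 0 0 0 -0.08 0; 0 0 0 0 0 -0.12 0; 0 0 0 0 0 -0.16 0; 0 0 0 0 0 -0.2 0; 0 0 0 0 0 -0.2 0; 0 0 0 0 0 -0.2 0; 0 0 0 0 0 -0.2 0"
}}

```text
time: 27.0
position: [0.5607, 0.2459, 0.2636]
tool_rot: [-0.104, 0.995, 0.0, -0.0]
ft_force: [-0.7, -0.2, -2.0]
grip_width: 0.0047
grip_force: 30.0
```

Run:
```python
from g import *
s=robot.get_obs();p=s['position'];M=R.from_quat(s['tool_rot']).as_matrix()
print(p,M.round(3).tolist(),'yaw',np.degrees(np.arctan2(M[1,1],M[0,1])))
print('shift',(10*M.T@(np.array([.5599,.2468,p[2]])-p)).round(3))
a,w,b=snap('top','t10'),snap('wrist','w10'),snap('side','s10')
# lid tilt about tool y (in-plane roll) in side view: top edge of plate left/right of tab
b=load('s10');g=cv2.cvtColor(b['im'],cv2.COLOR_RGB2GRAY)
for y in (-.08,-.06,.06,.08):
    e=p-.093*Z+.125*Z+y*M[:,0]; c,r=proj(b,e); print(y,(round(c),round(r)),[int(v) for v in g[int(r)-9:int(r)+12,int(round(c))]])
for y in (-.08,0,.08):
    e=p-.093*Z-.0125*-Z*-1+y*M[:,0]; c,r=proj(b,e); print('bottom',y,(round(c),round(r)),[int(v) for v in g[int(r)-9:int(r)+12,int(round(c))]])
```

```text
[0.56071178 0.24589569 0.26355114] [[-0.978, -0.207, -0.0], [-0.207, 0.978, 0.001], [0.0, 0.001, -1.0]] yaw 101.92188690743174
shift [0.006 0.011 0.   ]
-0.08 (286, 176) [245, 240, 238, 240, 242, 239, 225, 178, 144, 140, 179, 184, 163, 156, 165, 183, 182, 179, 175, 171, 164]
-0.06 (294, 176) [154, 166, 165, 170, 168, 178, 173, 162, 161, 187, 226, 211, 166, 156, 157, 161, 170, 174, 168, 172, 171]
0.06 (336, 174) [197, 190, 185, 184, 178, 171, 145, 122, 110, 117, 142, 136, 124, 136, 158, 159, 165, 171, 171, 175, 168]
0.08 (343, 173) [195, 193, 180, 138, 77, 53, 56, 49, 48, 79, 120, 127, 119, 115, 129, 125, 123, 125, 139, 167, 181]
bottom -0.08 (288, 217) [160, 164, 165, 149, 153, 166, 170, 168, 171, 174, 169, 173, 175, 169, 168, 165, 164, 186, 228, 205, 165]
bottom 0 (315, 216) [156, 162, 192, 231, 242, 240, 240, 239, 240, 240, 242, 235, 193, 142, 123, 120, 114, 116, 117, 123, 117]
bottom 0.08 (342, 215) [118, 121, 124, 152, 165, 170, 168, 167, 170, 166, 166, 169, 171, 172, 172, 171, 171, 183, 223, 204, 174]
```

Emit:
{"method": "move_arm", "body": {
  "moves": "0.005 0.01 0.1 0 0 0 0; 0.005 0.01 0.25 0 0 0 0; 0.005 0.01 0.4 0 0 0 0; 0.005 0.01 0.5 0 0 0 0; 0.005 0.01 0.6 0 0 0 0; 0.005 0.01 0.7 0 0 0 0; 0.005 0.01 0.7 0 0 0 0"
}}

```text
time: 27.85
position: [0.5589, 0.2471, 0.1918]
tool_rot: [-0.105, 0.995, 0.0, -0.002]
ft_force: [0.3, -0.4, -1.9]
grip_width: 0.0052
grip_force: 30.0
```

Emit:
{"method": "move_arm", "body": {
  "moves": "0 0 0.1 0 0 0 0; 0 0 0.2 0 0 0 0; 0 0 0.3 0 0 0 0; 0 0 0.4 0 0 0 0; 0 0 0.5 0 0 0 0; 0 0 0.6 0 0 0 0; 0 0 0.6 0 0 0 0"
}}

```text
time: 28.55
position: [0.5586, 0.247, 0.1316]
tool_rot: [-0.105, 0.995, 0.0, -0.002]
ft_force: [-0.1, -0.0, -1.0]
grip_width: 0.0047
grip_force: 30.0
```

Emit:
{"method": "move_arm", "body": {
  "moves": "0 0 0.03 0 0 0 0; 0 0 0.06 0 0 0 0; 0 0 0.09 0 0 0 0; 0 0 0.09 0 0 0 0"
}}

```text
time: 28.95
position: [0.5597, 0.2473, 0.1244]
tool_rot: [-0.105, 0.995, 0.0, -0.0]
ft_force: [-0.8, 0.1, -1.8]
grip_width: 0.0046
grip_force: 30.0
```

Emit:
{"method": "move_arm", "body": {
  "moves": "0 0 0.01 0 0 0 0; 0 0 0.02 0 0 0 0; 0 0 0.02 0 0 0 0"
}}

```text
time: 29.25
position: [0.5599, 0.2474, 0.1226]
tool_rot: [-0.105, 0.995, 0.0, -0.0]
ft_force: [0.3, -0.8, -1.4]
grip_width: 0.0048
grip_force: 30.0
```

Emit:
{"method": "move_arm", "body": {
  "moves": "0 0 0.01 0 0 0 0; 0 0 0.02 0 0 0 0; 0 0 0.02 0 0 0 0"
}}

```text
time: 29.55
position: [0.56, 0.2474, 0.1209]
tool_rot: [-0.105, 0.995, 0.0, 0.0]
ft_force: [-0.3, 0.2, 0.3]
grip_width: 0.0046
grip_force: 30.0
```

Emit:
{"method": "move_arm", "body": {
  "moves": "0 0 0.01 0 0 0 0; 0 0 0.01 0 0 0 0; 0 0 0.01 0 0 0 0"
}}

```text
time: 29.85
position: [0.5598, 0.2474, 0.1208]
tool_rot: [-0.105, 0.995, 0.0, 0.0]
ft_force: [-3.1, -0.7, 5.2]
grip_width: 0.0046
grip_force: 30.0
```

Floor contact is felt at about 0.121 m. I ease off, open and withdraw upward.

Emit:
{"method": "move_arm", "body": {
  "moves": "0 0 -0.007 0 0 0 0; 0 0 -0.007 0 0 0 0.05; 0 0 -0.007 0 0 0 0.1; 0 0 -0.007 0 0 0 0.2; 0 0 -0.007 0 0 0 0.35; 0 0 -0.007 0 0 0 0.5; 0 0 -0.007 0 0 0 0.5; 0 0 -0.007 0 0 0 0.5; 0 0 -0.007 0 0 0 0.5"
}}

```text
time: 30.75
position: [0.5599, 0.2474, 0.1202]
tool_rot: [-0.105, 0.995, 0.0, -0.0]
ft_force: [-0.0, 0.7, 0.4]
grip_width: 0.0416
grip_force: 0.0
```

Emit:
{"method": "move_arm", "body": {
  "moves": "0 0 -0.1 0 0 0 0.5; 0 0 -0.25 0 0 0 0.5; 0 0 -0.4 0 0 0 0.5; 0 0 -0.6 0 0 0 0.5; 0 0 -0.8 0 0 0 0.5; 0 0 -1 0 0 0 0.5; 0 0 -1 0 0 0 0.5"
}}

```text
time: 31.45
position: [0.5623, 0.2479, 0.2242]
tool_rot: [-0.105, 0.995, 0.001, 0.004]
ft_force: [0.1, -0.2, -1.1]
grip_width: 0.0435
grip_force: 0.0
```

Emit:
{"method": "move_arm", "body": {
  "moves": "0 0 -0.3 0 0 0 0.5; 0 0 -0.6 0 0 0 0.5; -0.3 0 -1 0 0 0 0.5; 0.4 0 -1 0 0 0 0.5; 0.8 0 -1 0 0 0 0.5; 0.8 0 -1 0 0 0 0.5; 0.8 0 -1 0 0 0 0.5"
}}

```text
time: 32.15
position: [0.4795, 0.2303, 0.3199]
tool_rot: [-0.105, 0.994, 0.0, -0.001]
ft_force: [0.2, 0.1, 0.7]
grip_width: 0.0435
grip_force: 0.0
```

Run:
```python
from g import *
for n in ('top','side','wrist'): snap(n,n+'F')
a,b,w=load('topF'),load('sideF'),load('wristF')
D=np.array([.5686,.2062,0]);r=np.radians(102.2);dx=np.array([np.cos(r),np.sin(r),0]);dy=np.array([-np.sin(r),np.cos(r),0])
np.set_printoptions(linewidth=220)
for nm,c in (('top',a),('side',b)):
  g=cv2.cvtColor(c['im'],cv2.COLOR_RGB2GRAY);g0=cv2.cvtColor(load(nm+'0')['im'],cv2.COLOR_RGB2GRAY)
  for y in (-.09,-.075,.075,.09):
    uv=[proj(c,D+x*dx+y*dy+[0,0,.151]) for x in np.arange(0,.084,.004)]
    print(nm,y,[(int(g[int(v),int(u)]),int(g0[int(v),int(u)])) for u,v in uv])
# caddy position: rear top wall rim, before vs now in side (caddy body box)
g=cv2.cvtColor(b['im'],cv2.COLOR_RGB2GRAY);g0=cv2.cvtColor(load('side0')['im'],cv2.COLOR_RGB2GRAY)
print(g[188,285:362:2]);print(g0[188,285:362:2])
t=a['im'].astype(int)-load('top0')['im'].astype(int)
for n,(x0,y0,x1,y1) in dict(cup=(295,130,342,170),salt=(318,243,343,270),brush=(178,202,198,270),whisk=(455,185,485,265),lid2=(400,136,448,172),mug=(272,200,296,225),caddy=(360,174,412,240)).items(): print(n,np.abs(t)[y0:y1,x0:x1].mean().round(1))
```

```text
top -0.09 [(174, 165), (178, 165), (175, 163), (170, 157), (175, 162), (173, 162), (173, 165), (175, 169), (165, 166), (160, 163), (184, 159), (190, 162), (178, 162), (174, 163), (176, 165), (173, 162), (176, 163), (172, 161), (175, 162), (173, 161), (173, 164)]
top -0.075 [(202, 192), (197, 186), (206, 194), (204, 192), (201, 191), (205, 196), (195, 193), (173, 191), (144, 191), (151, 196), (186, 192), (195, 188), (162, 197), (106, 194), (103, 192), (109, 189), (106, 199), (114, 196), (143, 191), (168, 188), (174, 196)]
top 0.075 [(55, 189), (79, 161), (83, 145), (83, 159), (73, 199), (60, 193), (41, 188), (38, 192), (42, 188), (39, 174), (45, 158), (48, 171), (54, 184), (63, 190), (89, 195), (120, 191), (120, 187), (123, 189), (122, 175), (108, 167), (100, 173)]
top 0.09 [(150, 193), (151, 190), (150, 179), (150, 189), (141, 203), (143, 200), (141, 192), (135, 184), (108, 187), (110, 197), (97, 189), (58, 184), (55, 197), (62, 203), (85, 200), (119, 191), (120, 184), (122, 192), (120, 198), (168, 203), (196, 203)]
side -0.09 [(107, 106), (112, 114), (112, 114), (147, 147), (163, 16
[... 673 characters left out ...]
9), (183, 162), (184, 175), (165, 218), (161, 202)]
side 0.09 [(165, 167), (167, 163), (162, 165), (164, 165), (164, 165), (164, 166), (164, 162), (165, 162), (165, 162), (169, 165), (188, 163), (188, 163), (189, 165), (168, 166), (157, 165), (153, 167), (157, 167), (158, 167), (157, 168), (155, 167), (153, 169)]
[166 167 171 167 168 180 182 183 184 185 182 183 182 184 180 184 183 183 178 182 181 184 182 181 185 182 182 181 180 179 183 132 125 105 106 101 139 160 162]
[170 168 167 170 165 182 180 184 180 180 182 182 165 161 182 180 184 182 180 183 182 178 183 179 181 184 146 123 125 132 172 127 117 106 106 106 113 162 166]
cup 10.6
salt 9.4
brush 26.4
whisk 10.6
lid2 11.1
mug 11.1
caddy 75.0
```

Run:
```python
from g import *
for c in ('top','side'):
  for f in ('0','F'):
    h=cv2.cvtColor(load(c+f)['im'],cv2.COLOR_RGB2HSV);m=((h[:,:,0]<20)&(h[:,:,1]>170))
    m=m[200:232,175:203] if c=='top' else m[295:318,285:325]
    ys,xs=np.nonzero(m);print(c,f,len(ys),xs.mean().round(2),ys.mean().round(2))
print(robot.hand_in())
```

```text
top 0 256 13.32 15.16
top F 24 8.79 22.21
side 0 313 20.17 10.07
side F 316 20.11 10.09
the job is handed in; nothing more can be done
None
```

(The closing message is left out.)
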